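Change the guide bush and hold the gauge probe in it

ROBOT

A 6-joint arm with a two-finger parallel gripper is mounted at the origin on the work surface. World frame = base frame: x ahead of the robot, y to its left, z up, the work surface at z = 0. Lengths are in m, angles in rad, forces in N, time in s.
With the tool pointing down it reaches from about 0.325 to 0.925 m from the base axis. Payload 3.1 kg.
Tool frame: the origin (TCP) lies at the very end of the fingers, on their centre line; the grasp point (between the pads) lies 19 mm behind it; z points along the fingers, y is the line along which they close (so a half turn about z gives the same grasp; the last joint's range is limited). The gripper opens to 85 mm and grips with 20 to 120 N. Pads are 22 mm wide; open, the fingers measure 114 mm over their backs; the gripper's body (76 mm by 85 mm) begins 54 mm behind the grasp point. The pads swing forward as they close: fully open they stand 13 mm farther back than shut.
Start: joints at [-1.393, 0.217, 1.613, -0, 1.311, -0.112], TCP at [0.179, -0.599, 0.231] pointing down, gripper open.
Joint ranges: [-2.75, 2.75], [-0.78, 2.1], [0.31, 2.55], [-1.13, 4.27], [0.13, 2.63], [-2.58, 2.58]. Speed limits (rad/s): [2.79, 2.79, 3.14, 3.14, 3.14, 3.14].

INTERFACE

Orientations are given as a unit quaternion [x, y, z, w].
In Python, from rig import monitor, viewer, manip gives the robot as it stands.
- The arm moves only by the tool apply_moves, never from a script. Its argument "steps" is a list of rows, each a list of 7 numbers: the turn, a rotation vector about the tool's x, y, z in degrees, then the shift along the tool's x, y, z in mm, then the closure, from 0 (fully open) to 1 (shut). In form: [[ax, ay, az, dx, dy, dz, grip], ...]. A call has 1 to 5 rows; each row is the pose to reach, as a shift and turn from the pose commanded when the call began, along the tool's axes at that moment; what a row does not reach only later rows make up. A row lasts 1/8 s, in which the tool goes at most 62.5 mm and 10.7 degrees, less where a joint would pass 70% of its speed; a pose out of reach is approached as far as the arm can. A call with a gripper value outside its range is refused whole. The fingers move at their own pace and stop on an object; the grip force is fixed at half the most. Time passes only in rows, so rows that repeat a pose let the fingers close. It gives the time, the measured TCP pose, the force, the opening and the grip force at its end, in the units of the state.
- monitor.get_state(): the state, without advancing time (a new reading comes with each control period).
- viewer.camera(name): name is "side" or "top"; returns a dict with "frame" (400x640x3 uint8, red, green, blue), "vertical_fov" (degrees; the focal length in pixels is half the picture's height over the tangent of half this angle, whatever the lens; pixels are square), "cx", "cy" (the principal point, pixels), "extrinsics" (4x4, takes a point from camera to world coordinates). Camera axes: x right, y up, looking along -z (the intrinsics and any distortion apply to the point x, -y, -z); pixel columns grow to the right and rows downward; lengths in m; the calibration is good to about 2 mm. A picture is of the moment at which its call begins. There is no depth.
- manip.close_job(): hands the job in; it is judged then, once.
The state is a dict: "clock": time; "joints": joint angles; "joint_vel": joint speeds; "tau": joint torques, N m; "eef_pos": TCP position; "eef_rot": TCP orientation; "wrist_force": force on the tool from outside, world axes, zero at the start; "ft_torque": the same for the moment, N m; "grip_width": finger opening in m; "grip_force": force on a finger pad.
Only numpy, scipy, OpenCV 4.12 (cv2) and the standard library are available. Lean on these libraries where they do the work, as an engineer would, in place of code of your own. Each camera call takes 0.05 s, during which the arm holds its last target. There are 200 camera calls.

TASK

Make the two guide bushes, brass and blue, change places: the one on the steel measuring stand goes to the middle of the wooden block, and the one from the block goes upright on the stand, centred over the hole in its top plate (the empty rubber mat is free for parking). Then take the gauge probe by its red handle out of the green holder and lower it upright through the bush that now stands on the measuring stand, never touching either bush or the stand with the probe, until its tip is well out below the stand's top plate but clear of the base plate. Finish holding the probe there, still and centred in the bore, without letting go; leave the other things on the bench alone and tip nothing over.

Things in the scene. Friction and masses are not known exactly. Their poses are not given: they have to be found in the camera images.
- brass_bush: Brass-coloured flanged guide bush standing upright, open at both ends: 55 mm tall; base flange 64 mm across and 10 mm thick, above it a plain round neck 44 mm across (grip here, from above, at least 12 mm above the underside); straight through bore 28 mm across; about 0.4 kg, loose. Starts on the stand or on the wooden block, the other bush on the other. Origin: centre of its underside; z up along the bore.
- blue_bush: Blue painted flanged guide bush standing upright, open at both ends: 55 mm tall; base flange 64 mm across and 10 mm thick, above it a plain round neck 44 mm across (grip here, from above, at least 12 mm above the underside); straight through bore 28 mm across; about 0.4 kg, loose. Starts on the stand or on the wooden block, the other bush on the other. Origin: centre of its underside; z up along the bore.
- stand: Steel measuring stand fixed to the bench: base plate 120 x 120 x 8 mm, four corner pillars, top plate 120 x 120 x 10 mm whose upper face is 70 mm above the bench (underside 60 mm), open at the sides. A 44 mm hole through the middle of the top plate. Origin: centre of its underside, at bench level; z up.
- stand_seat (a point): The measuring place: centre of the hole, level with the upper face of the stand's top plate (70 mm above the bench). A bush stands over the hole here, its flange resting on the plate all round.
- block: Wooden block fixed to the bench, 100 x 100 x 70 mm, with a flat green disc 76 mm across marked in the middle of its top. Origin: centre of its underside.
- block_seat (a point): The waiting place: centre of the green disc on top of the wooden block, 70 mm above the bench.
- probe: Gauge probe standing upright in the green holder: steel rod 10 mm across and 110 mm long with slightly chamfered tip, then a black collar 36 mm across and 8 mm thick (110 to 118 mm from the tip), then a round red handle 24 mm across and 60 mm long (118 to 178 mm from the tip). Grip the handle. About 0.2 kg, loose. Origin: tip of the rod (lower end); z up along the rod.
- probe_tip (a point): The tip (lower end) of the probe's rod.
- holder: Green painted probe holder fixed to the bench, 100 x 80 mm at the foot and 130 mm high (80 x 80 mm top plate 10 mm thick, on two upright cheeks); the probe's collar rests on the top with the rod hanging through a 22 mm hole, tip 20 mm above the bench; lift the probe straight up by 115 mm to bring the rod clear. Origin: centre of its underside.
- mat: Empty black rubber mat, 100 x 100 x 3 mm, fixed flat on the bench: free room to park a bush for a moment. Origin: centre of its underside.
- file: A flat steel file with a wooden handle, 290 mm long, lying on the bench, bystander, to be left where it is. Origin: on its underside.
- pin_plate: A small dark steel plate 70 x 70 x 8 mm with a 20 mm pin, bystander, to be left where it is. Origin: on its underside.
- oil: A yellow oil bottle, 52 mm across and 130 mm tall, bystander, to be left where it is. Origin: on its underside.
- screw_jar: A grey screw jar, 66 mm across and 75 mm tall, bystander, to be left where it is. Origin: on its underside.
- hammer: A hammer lying on the bench, bystander, to be left where it is. Origin: on its underside.
- die: An aluminium practice die, a 30 mm cube, bystander, to be left where it is. Origin: on its underside.
Not all that is in view belongs to the job. Several things have the shape of the blue_bush; the one meant has the colours described above. There is more than one size of the holder; the one meant has the size given above.

How it is judged:
On the way, in this order (a step that is already met when the one before it is completed fails the run):
1. the two bushes have changed places and stand released, upright and still on the stand and on the block (distance of each of brass_bush, blue_bush from where it was at the start of the episode above 0.12 m and angle between each of brass_bush, blue_bush's own z axis and vertical below 0.05 rad and linear speed of each of brass_bush, blue_bush below 0.02 m/s and contact force between the fingers and brass_bush below 0.3 N and contact force between the fingers and blue_bush below 0.3 N and ((horizontal distance between brass_bush and stand_seat below 0.01 m and z of brass_bush in the frame of stand_seat between -0.004 and 0.004 m and horizontal distance between blue_bush and block_seat below 0.02 m and z of blue_bush in the frame of block_seat between -0.004 and 0.004 m) or (horizontal distance between blue_bush and stand_seat below 0.01 m and z of blue_bush in the frame of stand_seat between -0.004 and 0.004 m and horizontal distance between brass_bush and block_seat below 0.02 m and z of brass_bush in the frame of block_seat between -0.004 and 0.004 m))), for 0.2 s.
2. the probe is lifted out of its holder, its tip higher than the top of a bush on the stand (height (world z) of probe_tip above 0.128 m and contact force between the fingers and probe above 1 N), for 0.1 s.
At the end, for the whole second after the job is handed in: Bushes swapped, upright, still, released: one within 10 mm of the stand hole's centre, the other within 20 mm of the disc's centre. Probe held, still, upright within 0.05 rad, touching neither bush nor fixture, tip within 5 mm of the bore axis and 13 to 60 mm below the stand plate's top (distance of each of brass_bush, blue_bush from where it was at the start of the episode above 0.12 m and angle between each of brass_bush, blue_bush, probe's own z axis and vertical below 0.05 rad and linear speed of each of brass_bush, blue_bush below 0.02 m/s and contact force between the fingers and brass_bush below 0.3 N and contact force between the fingers and blue_bush below 0.3 N and ((horizontal distance between brass_bush and stand_seat below 0.01 m and z of brass_bush in the frame of stand_seat between -0.004 and 0.004 m and horizontal distance between blue_bush and block_seat below 0.02 m and z of blue_bush in the frame of block_seat between -0.004 and 0.004 m and horizontal distance between probe_tip and brass_bush below 0.005 m) or (horizontal distance between blue_bush and stand_seat below 0.01 m and z of blue_bush in the frame of stand_seat between -0.004 and 0.004 m and horizontal distance between brass_bush and block_seat below 0.02 m and z of brass_bush in the frame of block_seat between -0.004 and 0.004 m and horizontal distance between probe_tip and blue_bush below 0.005 m)) and z of probe_tip in the frame of stand_seat between -0.06 and -0.013 m and linear speed of probe below 0.01 m/s and contact force between the fingers and probe above 2 N and contact force between probe and brass_bush below 0.2 N and contact force between probe and blue_bush below 0.2 N and contact force between probe and stand below 0.2 N and contact force between probe and holder below 0.2 N and contact force between probe and block below 0.2 N); the arm keeps its last pose, push and grip.
It fails at once if the probe touches a bush or the stand (contact force between probe and brass_bush above 0.3 N or contact force between probe and blue_bush above 0.3 N or contact force between probe and stand above 0.3 N).
It fails at once if a bush is tipped over (angle between any of brass_bush, blue_bush's own z axis and vertical above 0.5 rad).
It fails at once if a bystander is moved by more than 25 mm (distance of any of file, pin_plate, oil, screw_jar, hammer, die from where it was at the start of the episode above 0.025 m).
It also fails if it takes over 72 s, if anything falls off the work surface, if the arm or the gripper's body presses on something with over 40 N, if the wrist force passes 120 N, or if a joint passes its speed limit or range.

## Working session

There is one attempt and no reset: what is moved stays moved. The work goes in short steps, Python scripts to look and compute and a tool call to move; the robot and the scene stay as the last step left them, time stands still between calls to the robot, and variables do not carry over. Pictures are saved under pics/ and viewed, at most 10 in all, crops included, and the job is handed in when it is done.

Besides the shell and the picture viewer there is one more tool, called after ">>>" by a JSON object that holds its "fn" and its "kwargs". apply_moves: Moves the arm, as the interface text tells. Its arguments: {"type":"object","properties":{"steps":{"type":"array"}},"required":["steps"]}

```bash
mkdir -p pics; ls
python3 - <<'E'
from rig import monitor, viewer, manip
import cv2,numpy as np,json
s=monitor.get_state();print(s)
for n in("side","top"):
    c=viewer.camera(n);cv2.imwrite(f"pics/{n}0.png",c["frame"][:,:,::-1])
    print(n,{k:v for k,v in c.items() if k!="frame"})
E
```

```text
pics
{'clock': 0.0, 'joints': array([-1.39319015e+00,  2.17763526e-01,  1.61495967e+00, -1.16054067e-05,
        1.31132535e+00, -1.12211781e-01]), 'joint_vel': array([-0.00045539,  0.00068794, -0.00048786, -0.0020702 ,  0.0003433 ,
       -0.00021089]), 'tau': array([ 4.88090664e-04, -3.96842051e+01, -3.03855014e+01, -1.07476694e-04,
        9.73360118e-03, -7.64068744e-06]), 'eef_pos': array([ 0.17847302, -0.59810164,  0.22994915]), 'eef_rot': array([ 9.89518092e-01,  1.44403733e-01, -4.57469272e-05, -1.22710805e-03]), 'wrist_force': array([ 0.97516763, -0.61486489,  0.00730974]), 'ft_torque': array([ 0.00325974, -0.01743582,  0.03067637]), 'grip_force': 0.0, 'grip_width': 0.08560219827900767}
side {'vertical_fov': 50.17971021402932, 'cx': 319.5060086333452, 'cy': 196.8328284507551, 'extrinsics': array([[-0.92707337,  0.28618802, -0.24213917,  0.3515578 ],
       [-0.3748517 , -0.69975893,  0.60813128,  0.58298512],
       [ 0.00460084,  0.65454859,  0.75600593,  0.82492236],
       [ 0.        ,  0.        ,  0.        ,  1.        ]])}
top {'vertical_fov': 53.94335112436464, 'cx': 317.50279310189535, 'cy': 192.1230591412219, 'extrinsics': array([[-0.02553704,  0.99134038, -0.12881034,  0.43437164],
       [-0.99945928, -0.02798846, -0.01725686, -0.01742973],
       [-0.02071263,  0.1283    ,  0.99151908,  1.15714122],
       [ 0.        ,  0.        ,  0.        ,  1.        ]])}
```

View pics/top0.png

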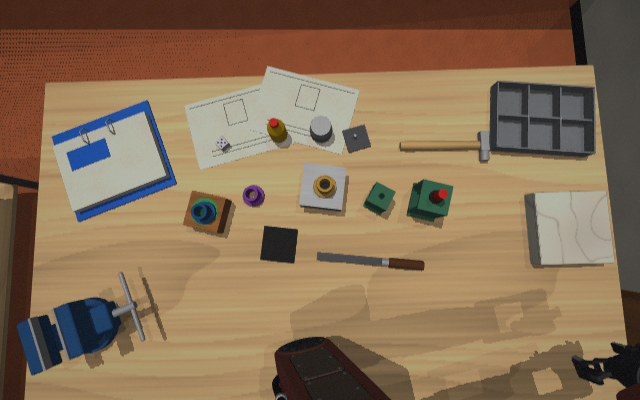

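View pics/side0.png

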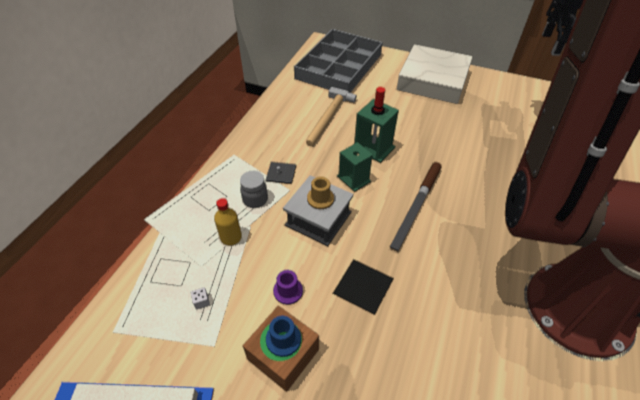

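Top view: brass bush on the stand at (325,186), blue on the block at (204,211), a purple decoy at (253,195), the probe handle at (441,195) in the larger holder, and the mat at (279,244). I'll enlarge these.

```bash
cat > h.py <<'E'
import cv2,numpy as np
from rig import monitor,viewer,manip
def comp(img,origins,out,w=66,h=50,s=6):
    t=[]
    for x,y in origins:
        c=cv2.resize(img[y:y+h,x:x+w],None,fx=s,fy=s,interpolation=cv2.INTER_CUBIC)
        for k in range(0,w,10):
            cv2.line(c,(k*s,0),(k*s,6),(255,255,255),1); cv2.putText(c,str(x+k),(k*s,16),0,.35,(255,0,255),1)
        for k in range(0,h,10):
            cv2.line(c,(0,k*s),(6,k*s),(255,255,255),1); cv2.putText(c,str(y+k),(7,k*s+4),0,.35,(255,0,255),1)
        t.append(c)
    cv2.imwrite(out,np.vstack([np.hstack(t[:2]),np.hstack(t[2:])]))
def ray(c,u,v):
    f=200/np.tan(np.radians(c["vertical_fov"]/2));E=c["extrinsics"]
    d=E[:3,:3]@np.array([(u-c["cx"])/f,-(v-c["cy"])/f,-1]);return E[:3,3],d
def onz(c,u,v,z):
    o,d=ray(c,u,v);return o+d*(z-o[2])/d[2]
def proj(c,p):
    f=200/np.tan(np.radians(c["vertical_fov"]/2));E=c["extrinsics"]
    q=E[:3,:3].T@(np.asarray(p)-E[:3,3]);return np.array([c["cx"]-f*q[0]/q[2],c["cy"]+f*q[1]/q[2]])
def tri(c1,p1,c2,p2):
    A=[];b=[]
    for c,p in((c1,p1),(c2,p2)):
        o,d=ray(c,*p);d/=np.linalg.norm(d);M=np.eye(3)-np.outer(d,d);A.append(M);b.append(M@o)
    x=np.linalg.lstsq(np.vstack(A),np.hstack(b),rcond=None)[0]
    return x,np.linalg.norm(np.vstack(A)@x-np.hstack(b))
E
python3 - <<'E'
from h import *
t=cv2.imread("pics/top0.png");s=cv2.imread("pics/side0.png")
comp(t,[(293,158),(175,185),(403,170),(250,215)],"pics/tc.png")
comp(s,[(286,170),(248,305),(350,80),(332,255)],"pics/sc.png")
E
```

```text
(no output)
```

View pics/tc.png

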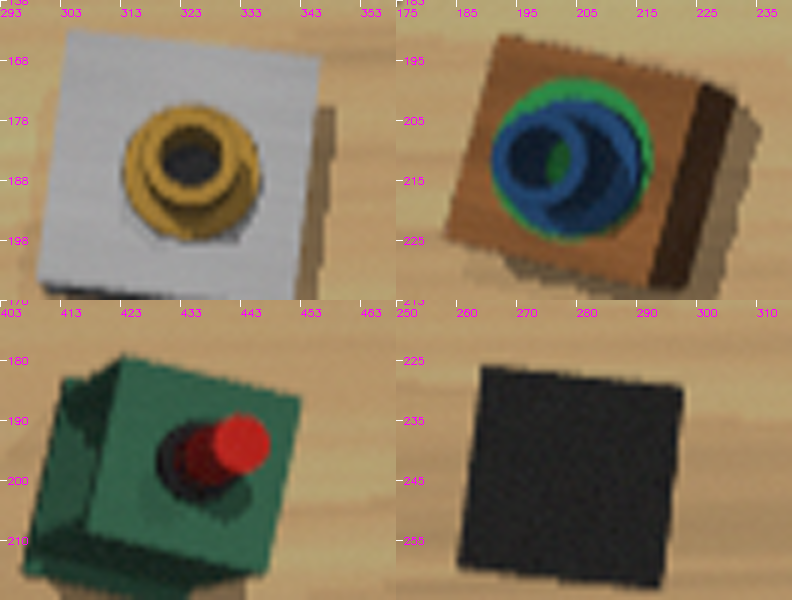

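View pics/sc.png

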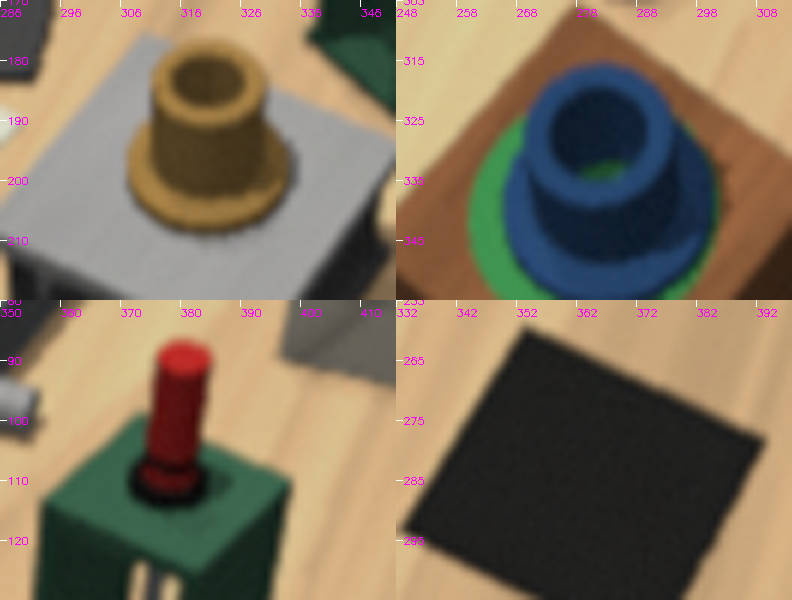

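```bash
cat > m1.py <<'E'
from h import *
import pickle
T=viewer.camera("top");S=viewer.camera("side")
pickle.dump((T,S),open("cams.pkl","wb"))
np.set_printoptions(precision=4,suppress=True)
for n,a,b in [("brass ring .125",(324.2,183.4),(320.4,183.1)),("blue ring .125",(198.4,210.8),(281.6,326.9)),
 ("handle top .198",(442.8,193.8),(380.4,89.3)),("collar .138",(435.6,196.6),(377.6,110)),("stand TL .07",(303.8,162.6),(285.3,209.3)),("stand TR",(346.1,167.3),(309.8,174.6)),("mat TL .003",(263.9,225.6),(332.8,292.8))]:
    print(n,*tri(T,a,S,b))
def P(n,pts,z):
    q=np.array([onz(T,u,v,z) for u,v in pts]);print(n,q.mean(0),[round(np.linalg.norm(q[i]-q[i-1]),4) for i in range(len(q))])
P("stand",[(303.8,162.6),(346.1,167.3),(298.8,204.6)],.07)
print(np.mean([onz(T,346.1,167.3,.07),onz(T,298.8,204.6,.07)],0))
P("block",[(191.9,190.6),(225.6,197.9),(216.8,232.4),(182.6,224.3)],.07)
P("disc",[(204.1,210.9)],.07);P("blueflange",[(204,212.8)],.08);P("blue ring",[(198.4,210.8)],.125)
P("brassfl",[(324.4,186.3)],.08);P("brass ring",[(324.2,183.4)],.125)
P("holder",[(423.4,178.8),(452.6,185.9),(446.8,215.7),(417.1,208.4)],.13)
P("mat",[(263.9,225.6),(297.6,229.1),(293.9,262.8),(259.8,259.4)],.003)
P("handle",[(442.8,193.8)],.198);P("collar",[(435.6,196.6)],.138)
P("purple",[(253,195)],.05)
E
python3 m1.py
```

```text
brass ring .125 [ 0.5902 -0.0181  0.1252] 0.0016009674862251782
blue ring .125 [0.5267 0.3176 0.1234] 0.0013655345347680199
handle top .198 [ 0.5456 -0.307   0.1974] 0.000929264585792436
collar .138 [ 0.546  -0.3072  0.1335] 0.0012585170237221297
stand TL .07 [0.6574 0.0372 0.0655] 0.0058166347944001075
stand TR [ 0.6426 -0.0807  0.0714] 0.0010989837228008344
mat TL .003 [0.4884 0.1623 0.0035] 0.0017812771296111328
stand [0.6154 0.0039 0.07  ] [np.float64(0.1196), np.float64(0.1198), np.float64(0.1689)]
[ 0.5929 -0.0131  0.07  ]
block [0.5309 0.3188 0.07  ] [np.float64(0.097), np.float64(0.0981), np.float64(0.0985), np.float64(0.0989)]
disc [0.5317 0.3191 0.07  ] [np.float64(0.0)]
blueflange [0.5256 0.3162 0.08  ] [np.float64(0.0)]
blue ring [0.5275 0.3173 0.125 ] [np.float64(0.0)]
brassfl [ 0.59   -0.0182  0.08  ] [np.float64(0.0)]
brass ring [ 0.5913 -0.0178  0.125 ] [np.float64(0.0)]
holder [ 0.546  -0.3063  0.13  ] [np.float64(0.0804), np.float64(0.0779), np.float64(0.0803), np.float64(0.0785)]
mat [0.4345 0.1195 0.003 ] [np.float64(0.0985), np.float64(0.0997), np.float64(0.0978), np.float64(0.0998)]
handle [ 0.5462 -0.3068  0.198 ] [np.float64(0.0)]
collar [ 0.5464 -0.3058  0.138 ] [np.float64(0.0)]
purple [0.5751 0.1857 0.05  ] [np.float64(0.0)]
```

```bash
cat > d.py <<'E'
import sys
from h import *
from scipy.spatial.transform import Rotation as R
s=monitor.get_state();r=R.from_quat(s["eef_rot"]);p=s["eef_pos"]
np.set_printoptions(precision=1,suppress=True)
print("t",round(s["clock"],2),"tcp",np.round(p,4),"w",round(s["grip_width"],4),"f",round(s["grip_force"],1),"j6",round(s["joints"][5],2))
for a in sys.argv[1:]:
    q=np.array([float(v) for v in a.split(",")]);print(a,"tool mm",r.inv().apply(q-p)*1000); p=q
x=r.as_matrix();print("tilt deg",np.degrees(x[0,2]),np.degrees(x[1,2]),"yaw",np.degrees(np.arctan2(x[1,0],x[0,0])))
E
python3 d.py .5905,-.018,.22 .5905,-.018,.089
```

```text
t 0.2 tcp [ 0.2 -0.6  0.2] w 0.0855 f 0.0 j6 -0.11
.5905,-.018,.22 tool mm [ 560.7 -438.5   11.2]
.5905,-.018,.089 tool mm [ -0.    0.2 131. ]
tilt deg -0.016605974889227045 0.087953888951245 yaw 16.603284722840883
```

>>> {"fn": "apply_moves", "kwargs": {"steps": [[0, 0, 0, 30, -24, 0, 0], [0, 0, 0, 75, -59, 2, 0], [0, 0, 0, 122, -95, 3, 0], [0, 0, 0, 170, -133, 4, 0], [0, 0, 0, 218, -170, 5, 0]]}}

```text
clock: 0.82
eef_pos: [0.3397, -0.372, 0.2262]
eef_rot: [0.99, 0.144, 0.0, 0.0]
wrist_force: [0.7, -0.3, 0.3]
grip_width: 0.0855
grip_force: 0.0
```

>>> {"fn": "apply_moves", "kwargs": {"steps": [[0, 0, 0, 48, -37, 0, 0], [0, 0, 0, 96, -75, 0, 0], [0, 0, 0, 144, -112, 0, 0], [0, 0, 0, 190, -149, 0, 0], [0, 0, 0, 236, -185, 0, 0]]}}

```text
clock: 1.45
eef_pos: [0.5131, -0.1272, 0.2264]
eef_rot: [0.99, 0.144, 0.0, 0.0]
wrist_force: [0.7, -1.4, 0.6]
grip_width: 0.0854
grip_force: 0.0
```

>>> {"fn": "apply_moves", "kwargs": {"steps": [[0, 0, 0, 45, -35, 0, 0], [0, 0, 0, 80, -63, 0, 0], [0, 0, 0, 102, -80, 3, 0], [0, 0, 0, 107, -83, 5, 0], [0, 0, 0, 107, -83, 5, 0]]}}

```text
clock: 2.08
eef_pos: [0.5905, -0.0192, 0.2207]
eef_rot: [0.989, 0.145, -0.001, 0.0]
wrist_force: [-0.2, -0.4, -0.1]
grip_width: 0.0851
grip_force: 0.0
```

```bash
sed -i 's/np.set_printoptions(precision=1/np.set_printoptions(precision=4/' d.py; python3 d.py .5905,-.018,.089
python3 - <<'E'
from h import *
c=viewer.camera("side")["frame"][:,:,::-1];t=viewer.camera("top")["frame"][:,:,::-1]
cv2.imwrite("pics/a.png",np.hstack([cv2.resize(c[90:290,220:420],(400,400)),cv2.resize(t[100:300,225:425],(400,400))]))
E
```

```text
t 2.08 tcp [ 0.5905 -0.0192  0.2207] w 0.0851 f 0.0 j6 1.13
.5905,-.018,.089 tool mm [  0.5062  -1.1195 131.6951]
tilt deg -0.08485834324986347 -0.020289516595858866 yaw 16.621403391843913
```

View pics/a.png

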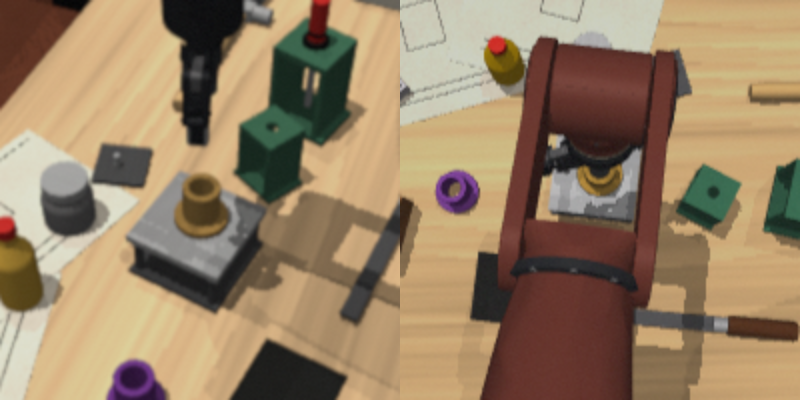

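The view shows the gripper above the brass bush, which is at (600,178) in the right half, and the way down is clear. I'll descend and grip.

>>> {"fn": "apply_moves", "kwargs": {"steps": [[0, 0, 0, 0, -1, 30, 0], [0, 0, 0, 0, -1, 70, 0], [0, 0, 0, 0, -1, 105, 0], [0, 0, 0, 0, -1, 125, 0], [0, 0, 0, 0, -1, 131, 0]]}}

```text
clock: 2.8
eef_pos: [0.5898, -0.0185, 0.0892]
eef_rot: [0.99, 0.144, -0.001, -0.0]
wrist_force: [-0.4, 0.4, -0.6]
grip_width: 0.0857
grip_force: 0.0
```

>>> {"fn": "apply_moves", "kwargs": {"steps": [[0, 0, 0, 0, 0, 0, 0.2], [0, 0, 0, 0, 0, 0, 0.4], [0, 0, 0, 0, 0, 0, 1], [0, 0, 0, 0, 0, 0, 1], [0, 0, 0, 0, 0, 0, 1]]}}

```text
clock: 3.42
eef_pos: [0.5924, -0.0178, 0.0925]
eef_rot: [0.99, 0.144, 0.002, 0.0]
wrist_force: [-1.0, 0.4, 6.0]
grip_width: 0.0426
grip_force: 61.5
```

```bash
python3 d.py .5905,-.018,.17 .4345,.1195,.17 .4345,.1195,.024
```

```text
t 3.42 tcp [ 0.5924 -0.0178  0.0925] w 0.0426 f 61.5 j6 1.13
.5905,-.018,.17 tool mm [ -1.6138  -0.2668 -77.4859]
.4345,.1195,.17 tool mm [-110.1963 -176.3483   -0.5455]
.4345,.1195,.024 tool mm [ -0.4968  -0.1412 145.9991]
tilt deg 0.2026528317014169 0.002604820872233593 yaw 16.606252866544768
```

>>> {"fn": "apply_moves", "kwargs": {"steps": [[0, 0, 0, 0, 0, -10, 1], [0, 0, 0, 0, 0, -30, 1], [0, 0, 0, 0, 0, -55, 1], [0, 0, 0, 0, 0, -75, 1], [0, 0, 0, 0, 0, -80, 1]]}}

```text
clock: 4.05
eef_pos: [0.5922, -0.0182, 0.1729]
eef_rot: [0.99, 0.144, 0.002, 0.001]
wrist_force: [1.1, -0.4, -3.7]
grip_width: 0.043
grip_force: 61.5
```

>>> {"fn": "apply_moves", "kwargs": {"steps": [[0, 0, 0, -12, -19, 0, 1], [0, 0, 0, -34, -54, 0, 1], [0, 0, 0, -60, -96, 0, 1], [0, 0, 0, -85, -136, 0, 1], [0, 0, 0, -103, -165, 0, 1]]}}

```text
clock: 4.68
eef_pos: [0.4424, 0.1117, 0.1693]
eef_rot: [0.989, 0.145, -0.001, -0.0]
wrist_force: [0.7, -0.1, -2.5]
grip_width: 0.0424
grip_force: 61.6
```

>>> {"fn": "apply_moves", "kwargs": {"steps": [[0, 0, 0, -9, -12, 0, 1], [0, 0, 0, -9, -12, 15, 1], [0, 0, 0, -9, -12, 45, 1], [0, 0, 0, -9, -12, 75, 1], [0, 0, 0, -9, -12, 105, 1]]}}

```text
clock: 5.3
eef_pos: [0.4337, 0.1187, 0.0636]
eef_rot: [0.99, 0.144, 0.0, 0.0]
wrist_force: [0.7, 0.6, -3.6]
grip_width: 0.0428
grip_force: 61.7
```

```bash
python3 d.py .4345,.1195,.0255
```

```text
t 5.3 tcp [0.4337 0.1187 0.0636] w 0.0428 f 61.7 j6 1.39
.4345,.1195,.0255 tool mm [ 0.9791 -0.5746 38.1091]
tilt deg 0.023176306485162033 -0.03364711986584902 yaw 16.545139608043
```

>>> {"fn": "apply_moves", "kwargs": {"steps": [[0, 0, 0, 0, 0, 18, 1], [0, 0, 0, 0, 0, 30, 1], [0, 0, 0, 0, 0, 36, 1], [0, 0, 0, 0, 0, 38, 1], [0, 0, 0, 0, 0, 38, 1]]}}

```text
clock: 5.92
eef_pos: [0.4336, 0.1197, 0.0278]
eef_rot: [0.99, 0.144, 0.001, 0.0]
wrist_force: [0.2, 0.1, -3.4]
grip_width: 0.0425
grip_force: 61.7
```

>>> {"fn": "apply_moves", "kwargs": {"steps": [[0, 0, 0, 0, 0, 1.5, 1], [0, 0, 0, 0, 0, 3, 1], [0, 0, 0, 0, 0, 3, 1]]}}

```text
clock: 6.3
eef_pos: [0.4335, 0.1198, 0.0255]
eef_rot: [0.99, 0.145, 0.0, 0.0]
wrist_force: [-2.1, -1.0, 5.7]
grip_width: 0.0433
grip_force: 62.4
```

Contact made at the expected height (0.0255). Next I release, rise, and work out the move to blue.

>>> {"fn": "apply_moves", "kwargs": {"steps": [[0, 0, 0, 0, 0, 0, 0.4], [0, 0, 0, 0, 0, 0, 0.1], [0, 0, 0, 0, 0, 0, 0], [0, 0, 0, 0, 0, -15, 0], [0, 0, 0, 0, 0, -50, 0]]}}

```text
clock: 6.92
eef_pos: [0.4312, 0.1195, 0.074]
eef_rot: [0.99, 0.144, -0.002, -0.0]
wrist_force: [-0.1, -0.2, -0.4]
grip_width: 0.0857
grip_force: 0.0
```

>>> {"fn": "apply_moves", "kwargs": {"steps": [[0, 0, 0, 0, 0, -50, 0], [0, 0, 0, 0, 0, -100, 0], [0, 0, 0, 0, 0, -125, 0], [0, 0, 0, 0, 0, -130, 0], [0, 0, 0, 0, 0, -130, 0]]}}

```text
clock: 7.55
eef_pos: [0.4325, 0.1196, 0.2041]
eef_rot: [0.99, 0.144, -0.0, -0.0]
wrist_force: [1.1, 0.5, -0.1]
grip_width: 0.0856
grip_force: 0.0
```

```bash
python3 d.py .527,.317,.2 .527,.317,.09
```

```text
t 7.55 tcp [0.4325 0.1196 0.2041] w 0.0856 f 0.0 j6 1.39
.527,.317,.2 tool mm [ 146.958  -162.1451    4.0599]
.527,.317,.09 tool mm [  0.0232   0.0053 110.    ]
tilt deg -0.012375596623689065 -0.0008268480551559999 yaw 16.602765895152725
```

>>> {"fn": "apply_moves", "kwargs": {"steps": [[0, 0, 0, 25, -28, 0, 0], [0, 0, 0, 60, -66, 0, 0], [0, 0, 0, 98, -108, 2, 0], [0, 0, 0, 130, -143, 3, 0], [0, 0, 0, 147, -162, 4, 0]]}}

```text
clock: 8.18
eef_pos: [0.5267, 0.3185, 0.1972]
eef_rot: [0.989, 0.145, -0.002, 0.001]
wrist_force: [0.5, -0.7, 0.1]
grip_width: 0.0854
grip_force: 0.0
```

>>> {"fn": "apply_moves", "kwargs": {"steps": [[0, 0, 0, 0, 0, 0, 0], [0, 0, 0, 0, 0, 25, 0], [0, 0, 0, 0, 0, 60, 0], [0, 0, 0, 0, 0, 95, 0], [0, 0, 0, 0, 0, 109, 0]]}}

```text
clock: 8.8
eef_pos: [0.5243, 0.3145, 0.0873]
eef_rot: [0.99, 0.144, -0.004, 0.001]
wrist_force: [-0.6, -1.1, -0.8]
grip_width: 0.0854
grip_force: 0.0
```

```bash
python3 d.py .527,.317,.09
```

```text
t 8.8 tcp [0.5243 0.3145 0.0873] w 0.0854 f 0.0 j6 1.71
.527,.317,.09 tool mm [ 3.2864 -1.5993 -2.6893]
tilt deg -0.4003960561946035 -0.2031871085872283 yaw 16.558637167680303
```

>>> {"fn": "apply_moves", "kwargs": {"steps": [[0, 0, 0, 1, -1, -2, 0], [0, 0, 0, 1, -1, -2, 0.3], [0, 0, 0, 1, -1, -2, 0.45], [0, 0, 0, 1, -1, -2, 1], [0, 0, 0, 1, -1, -2, 1]]}}

```text
clock: 9.43
eef_pos: [0.5296, 0.3191, 0.0955]
eef_rot: [0.99, 0.144, 0.002, -0.001]
wrist_force: [-0.2, 1.6, 6.3]
grip_width: 0.0419
grip_force: 62.9
```

>>> {"fn": "apply_moves", "kwargs": {"steps": [[0, 0, 0, 0, 0, 0, 1], [0, 0, 0, 0, 0, 0, 1]]}}

```text
clock: 9.68
eef_pos: [0.5295, 0.3192, 0.0955]
eef_rot: [0.99, 0.144, 0.002, -0.001]
wrist_force: [0.6, 1.0, 5.9]
grip_width: 0.042
grip_force: 62.9
```

```bash
python3 d.py .5929,-.0131,.17
```

```text
t 9.68 tcp [0.5295 0.3192 0.0955] w 0.042 f 62.9 j6 1.71
.5929,-.0131,.17 tool mm [-33.961  336.4366 -74.9949]
tilt deg 0.187751265955661 0.11392032588488658 yaw 16.608068671902075
```

>>> {"fn": "apply_moves", "kwargs": {"steps": [[0, 0, 0, 0, 0, -10, 1], [0, 0, 0, 0, 0, -30, 1], [0, 0, 0, 0, 0, -55, 1], [0, 0, 0, 0, 0, -70, 1], [0, 0, 0, -2, 15, -75, 1]]}}

```text
clock: 10.3
eef_pos: [0.5311, 0.3037, 0.17]
eef_rot: [0.989, 0.145, 0.001, -0.0]
wrist_force: [0.1, -0.8, -4.5]
grip_width: 0.0416
grip_force: 61.9
```

>>> {"fn": "apply_moves", "kwargs": {"steps": [[0, 0, 0, -4, 40, 0, 1], [0, 0, 0, -9, 85, 0, 1], [0, 0, 0, -14, 130, 0, 1], [0, 0, 0, -19, 175, 0, 1], [0, 0, 0, -23, 220, 0, 1]]}}

```text
clock: 10.92
eef_pos: [0.5702, 0.0833, 0.1672]
eef_rot: [0.99, 0.144, -0.001, 0.0]
wrist_force: [0.8, -0.6, -4.1]
grip_width: 0.0417
grip_force: 62.0
```

>>> {"fn": "apply_moves", "kwargs": {"steps": [[0, 0, 0, -3, 40, 0, 1], [0, 0, 0, -5, 70, 0, 1], [0, 0, 0, -7, 92, 0, 1], [0, 0, 0, -8, 102, 0, 1], [0, 0, 0, -8, 102, 0, 1]]}}

```text
clock: 11.55
eef_pos: [0.5925, -0.0144, 0.168]
eef_rot: [0.99, 0.144, -0.0, -0.0]
wrist_force: [-0.2, 0.9, -4.3]
grip_width: 0.0417
grip_force: 62.1
```

```bash
python3 d.py .5953,-.0124,.0955
```

```text
t 11.55 tcp [ 0.5925 -0.0144  0.168 ] w 0.0417 f 62.1 j6 1.14
.5953,-.0124,.0955 tool mm [ 3.258  -1.0623 72.5056]
tilt deg -0.04153135700510336 0.03299533603793983 yaw 16.55759839372721
```

>>> {"fn": "apply_moves", "kwargs": {"steps": [[0, 0, 0, 3, -1, 15, 1], [0, 0, 0, 3, -1, 40, 1], [0, 0, 0, 3, -1, 60, 1], [0, 0, 0, 3, -1, 68, 1], [0, 0, 0, 3, -1, 70, 1]]}}

```text
clock: 12.18
eef_pos: [0.5949, -0.012, 0.0974]
eef_rot: [0.989, 0.145, -0.001, -0.0]
wrist_force: [0.6, -0.2, -4.0]
grip_width: 0.0418
grip_force: 62.0
```

>>> {"fn": "apply_moves", "kwargs": {"steps": [[0, 0, 0, 0, 0, 1, 1], [0, 0, 0, 0, 0, 2, 1], [0, 0, 0, 0, 0, 2, 1]]}}

```text
clock: 12.55
eef_pos: [0.5958, -0.0125, 0.097]
eef_rot: [0.99, 0.144, 0.001, 0.0]
wrist_force: [-0.5, 0.9, -3.6]
grip_width: 0.0419
grip_force: 62.0
```

>>> {"fn": "apply_moves", "kwargs": {"steps": [[0, 0, 0, 0, 0, 1.5, 1], [0, 0, 0, 0, 0, 3, 1], [0, 0, 0, 0, 0, 3, 1]]}}

```text
clock: 12.92
eef_pos: [0.5958, -0.0125, 0.0955]
eef_rot: [0.99, 0.144, 0.0, 0.0]
wrist_force: [-4.4, 0.2, 6.0]
grip_width: 0.0418
grip_force: 63.1
```

Contact. Next I release, rise, and move back above the mat, then look.

>>> {"fn": "apply_moves", "kwargs": {"steps": [[0, 0, 0, 0, 0, 0, 0.4], [0, 0, 0, 0, 0, 0, 0.1], [0, 0, 0, 0, 0, 0, 0], [0, 0, 0, 0, 0, -15, 0], [0, 0, 0, 0, 0, -50, 0]]}}

```text
clock: 13.55
eef_pos: [0.5938, -0.0122, 0.1424]
eef_rot: [0.99, 0.144, -0.002, -0.001]
wrist_force: [0.1, 0.9, 0.6]
grip_width: 0.0853
grip_force: 0.0
```

>>> {"fn": "apply_moves", "kwargs": {"steps": [[0, 0, 0, 0, 0, -50, 0], [0, 0, 0, -10, -15, -70, 0], [0, 0, 0, -40, -64, -75, 0], [0, 0, 0, -75, -121, -75, 0], [0, 0, 0, -100, -166, -75, 0]]}}

```text
clock: 14.18
eef_pos: [0.451, 0.1192, 0.2196]
eef_rot: [0.99, 0.144, 0.001, -0.0]
wrist_force: [1.1, 0.3, 0.8]
grip_width: 0.0854
grip_force: 0.0
```

>>> {"fn": "apply_moves", "kwargs": {"steps": [[0, 0, 0, -14, -14, 0, 0], [0, 0, 0, -14, -14, 0, 0]]}}

```text
clock: 14.42
eef_pos: [0.4345, 0.1279, 0.2191]
eef_rot: [0.989, 0.145, 0.001, 0.0]
wrist_force: [-0.3, -1.1, -0.0]
grip_width: 0.0856
grip_force: 0.0
```

```bash
python3 d.py .4335,.1198,.0255
python3 - <<'E'
from h import *
c=viewer.camera("side")["frame"][:,:,::-1].copy();t=viewer.camera("top")["frame"][:,:,::-1].copy()
cv2.imwrite("pics/s2.png",c);cv2.imwrite("pics/t2.png",t)
comp(t,[(293,158),(255,210)],"/tmp/x.png") if 0 else None
f=lambda i,x,y:cv2.resize(i[y:y+50,x:x+66],None,fx=6,fy=6,interpolation=cv2.INTER_CUBIC)
cv2.imwrite("pics/b.png",np.vstack([np.hstack([f(t,293,158),f(t,250,215)]),np.hstack([f(c,286,170),f(c,332,255)])]))
E
```

```text
t 14.43 tcp [0.4345 0.1279 0.2191] w 0.0856 f 0.0 j6 1.41
.4335,.1198,.0255 tool mm [ -3.6667   7.2592 193.6416]
tilt deg 0.11627791603886914 -0.015167192520268807 yaw 16.70832065591225
```

View pics/b.png

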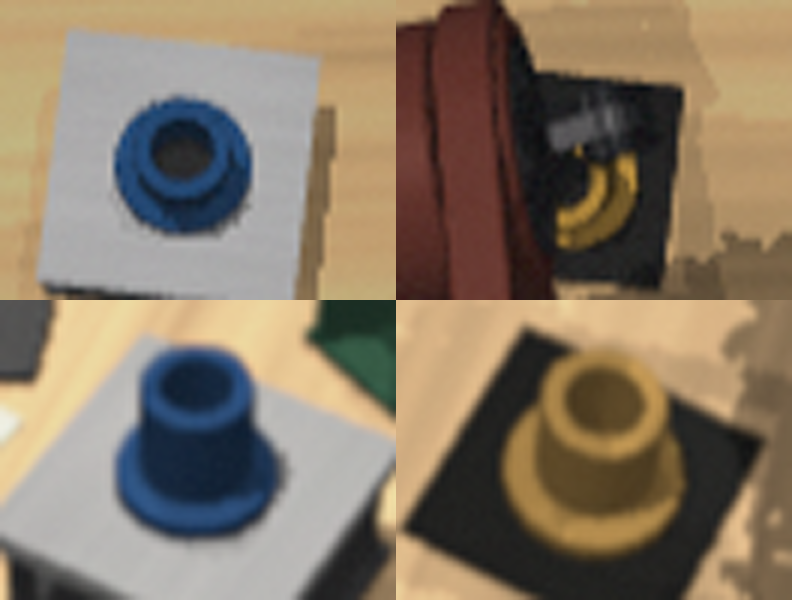

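Run:
```python
from h import *
import pickle
T,S=pickle.load(open("cams.pkl","rb"));np.set_printoptions(precision=4,suppress=True)
print(tri(T,(322.9,182.6),S,(318.2,184.2)),onz(T,322.9,182.6,.125),onz(T,323.1,185.2,.08),onz(S,318.2,184.2,.125))
print(onz(S,366.6,271.9,.058))
```

```text
(array([ 0.5933, -0.0145,  0.1236]), np.float64(0.0006568644336096768)) [ 0.5936 -0.0145  0.125 ] [ 0.5932 -0.0147  0.08  ] [ 0.5924 -0.0134  0.125 ]
[0.4305 0.1192 0.058 ]
```

Blue stands at (0.593,-0.0145), 1.5 mm from the seat. Brass on the mat is at (0.4305,0.119), so I'll fetch it.

>>> {"fn": "apply_moves", "kwargs": {"steps": [[0, 0, 0, -3, 5, 10, 0], [0, 0, 0, -5, 8, 50, 0], [0, 0, 0, -5, 8, 95, 0], [0, 0, 0, -5, 8, 140, 0], [0, 0, 0, -5, 8, 170, 0]]}}

```text
clock: 15.15
eef_pos: [0.4309, 0.117, 0.0452]
eef_rot: [0.99, 0.143, -0.002, 0.0]
wrist_force: [-0.6, 0.0, 0.6]
grip_width: 0.0856
grip_force: 0.0
```

>>> {"fn": "apply_moves", "kwargs": {"steps": [[0, 0, 0, 0, 0, 15, 0], [0, 0, 0, 0, 0, 23, 0], [0, 0, 0, 0, 0, 23, 0]]}}

```text
clock: 15.52
eef_pos: [0.4327, 0.1182, 0.0255]
eef_rot: [0.99, 0.144, 0.0, 0.0]
wrist_force: [0.5, -0.7, 0.9]
grip_width: 0.0857
grip_force: 0.0
```

```bash
python3 d.py .432,.1195,.025
```

```text
t 15.53 tcp [0.4327 0.1182 0.0255] w 0.0857 f 0.0 j6 1.39
.432,.1195,.025 tool mm [-0.3418 -1.454   0.4566]
tilt deg 0.016609877814466364 -0.002168662761882777 yaw 16.579830233921676
```

>>> {"fn": "apply_moves", "kwargs": {"steps": [[0, 0, 0, 0, -1, 0, 0.3], [0, 0, 0, 0, -1, 0, 0.45], [0, 0, 0, 0, -1, 0, 1], [0, 0, 0, 0, -1, 0, 1], [0, 0, 0, 0, -1, 0, 1]]}}

```text
clock: 16.15
eef_pos: [0.4329, 0.1196, 0.0266]
eef_rot: [0.989, 0.145, 0.001, 0.0]
wrist_force: [-0.4, 1.0, 4.5]
grip_width: 0.0429
grip_force: 60.6
```

```bash
python3 d.py .533,.3205,.175
```

```text
t 16.15 tcp [0.4329 0.1196 0.0266] w 0.0429 f 60.6 j6 1.39
.533,.3205,.175 tool mm [ 153.7037 -163.7867 -148.1657]
tilt deg 0.11032583486904027 0.0021622027240951274 yaw 16.636899525969714
```

>>> {"fn": "apply_moves", "kwargs": {"steps": [[0, 0, 0, 0, 0, -15, 1], [0, 0, 0, 0, 0, -45, 1], [0, 0, 0, 0, 0, -85, 1], [0, 0, 0, 0, 0, -120, 1], [0, 0, 0, 10, -10, -145, 1]]}}

```text
clock: 16.77
eef_pos: [0.4383, 0.1316, 0.1723]
eef_rot: [0.99, 0.144, 0.001, 0.0]
wrist_force: [0.6, 0.9, -3.6]
grip_width: 0.0428
grip_force: 61.7
```

>>> {"fn": "apply_moves", "kwargs": {"steps": [[0, 0, 0, 25, -26, -3, 1], [0, 0, 0, 60, -64, -3, 1], [0, 0, 0, 95, -101, -3, 1], [0, 0, 0, 125, -133, -3, 1], [0, 0, 0, 141, -151, -3, 1]]}}

```text
clock: 17.4
eef_pos: [0.5306, 0.3187, 0.1734]
eef_rot: [0.989, 0.145, -0.0, -0.0]
wrist_force: [-0.5, 0.1, -4.3]
grip_width: 0.0426
grip_force: 61.7
```

>>> {"fn": "apply_moves", "kwargs": {"steps": [[0, 0, 0, 3, -3, 0, 1], [0, 0, 0, 3, -3, 0, 1], [0, 0, 0, 3, -3, 20, 1], [0, 0, 0, 3, -3, 45, 1], [0, 0, 0, 3, -3, 60, 1]]}}

```text
clock: 18.02
eef_pos: [0.5306, 0.3188, 0.1103]
eef_rot: [0.99, 0.144, -0.002, 0.001]
wrist_force: [-0.6, -0.4, -3.3]
grip_width: 0.0428
grip_force: 61.7
```

```bash
python3 d.py .534,.3205,.0936
```

```text
t 18.02 tcp [0.5306 0.3188 0.1103] w 0.0428 f 61.7 j6 1.71
.534,.3205,.0936 tool mm [ 3.7836 -0.6356 16.6559]
tilt deg -0.2453165516398734 -0.11990708374106417 yaw 16.549061670780066
```

>>> {"fn": "apply_moves", "kwargs": {"steps": [[0, 0, 0, 2, -1, 8, 1], [0, 0, 0, 2, -1, 13, 1], [0, 0, 0, 2, -1, 15, 1], [0, 0, 0, 2, -1, 15, 1]]}}

```text
clock: 18.52
eef_pos: [0.5347, 0.3223, 0.0989]
eef_rot: [0.99, 0.144, 0.0, -0.0]
wrist_force: [0.3, -0.7, -2.7]
grip_width: 0.0425
grip_force: 61.7
```

>>> {"fn": "apply_moves", "kwargs": {"steps": [[0, 0, 0, 0, 0, 1.5, 1], [0, 0, 0, 0, 0, 3, 1], [0, 0, 0, 0, 0, 3, 1]]}}

```text
clock: 18.9
eef_pos: [0.5341, 0.322, 0.0952]
eef_rot: [0.99, 0.144, -0.0, 0.0]
wrist_force: [0.1, -0.2, -3.9]
grip_width: 0.0426
grip_force: 61.8
```

>>> {"fn": "apply_moves", "kwargs": {"steps": [[0, 0, 0, 0, 0, 1.5, 1], [0, 0, 0, 0, 0, 3, 1], [0, 0, 0, 0, 0, 3, 1]]}}

```text
clock: 19.27
eef_pos: [0.5344, 0.3222, 0.0938]
eef_rot: [0.99, 0.144, -0.0, 0.0]
wrist_force: [-3.4, -2.1, 5.7]
grip_width: 0.0426
grip_force: 62.4
```

>>> {"fn": "apply_moves", "kwargs": {"steps": [[0, 0, 0, 0, 0, 0, 0.4], [0, 0, 0, 0, 0, 0, 0.1], [0, 0, 0, 0, 0, 0, 0], [0, 0, 0, 0, 0, -15, 0], [0, 0, 0, 0, 0, -50, 0]]}}

```text
clock: 19.9
eef_pos: [0.5328, 0.3214, 0.1413]
eef_rot: [0.99, 0.144, -0.002, 0.001]
wrist_force: [0.1, -0.6, -0.0]
grip_width: 0.0856
grip_force: 0.0
```

>>> {"fn": "apply_moves", "kwargs": {"steps": [[0, 0, 0, 0, 0, -50, 0], [0, 0, 0, -3, 15, -90, 0], [0, 0, 0, -15, 55, -110, 0], [0, 0, 0, -30, 105, -110, 0], [0, 0, 0, -45, 155, -110, 0]]}}

```text
clock: 20.52
eef_pos: [0.5359, 0.1595, 0.2544]
eef_rot: [0.989, 0.145, 0.002, 0.0]
wrist_force: [1.3, -0.2, 0.1]
grip_width: 0.0856
grip_force: 0.0
```

>>> {"fn": "apply_moves", "kwargs": {"steps": [[0, 0, 0, -14, 50, 0, 0], [0, 0, 0, -28, 100, 0, 0], [0, 0, 0, -42, 150, 0, 0], [0, 0, 0, -56, 200, 0, 0], [0, 0, 0, -70, 250, 0, 0]]}}

```text
clock: 21.15
eef_pos: [0.54, -0.1007, 0.2538]
eef_rot: [0.99, 0.144, 0.001, 0.0]
wrist_force: [0.9, 0.5, 0.1]
grip_width: 0.0854
grip_force: 0.0
```

>>> {"fn": "apply_moves", "kwargs": {"steps": [[0, 0, 0, -13, 48, 0, 0], [0, 0, 0, -26, 95, 0, 0], [0, 0, 0, -38, 140, 0, 0], [0, 0, 0, -45, 170, 0, 0], [0, 0, 0, -45, 180, 0, 0]]}}

```text
clock: 21.78
eef_pos: [0.5481, -0.2861, 0.2533]
eef_rot: [0.99, 0.143, 0.001, 0.0]
wrist_force: [-0.2, 0.4, 0.3]
grip_width: 0.0857
grip_force: 0.0
```

```bash
python3 d.py .5465,-.3055,.23
```

```text
t 21.77 tcp [ 0.5481 -0.2861  0.2533] w 0.0857 f 0.0 j6 0.69
.5465,-.3055,.23 tool mm [-7.096  18.1285 23.3536]
tilt deg 0.06824984471730815 -0.03997990701553585 yaw 16.465593139551746
```

>>> {"fn": "apply_moves", "kwargs": {"steps": [[0, 0, 0, -4, 10, 5, 0], [0, 0, 0, -7, 18, 15, 0], [0, 0, 0, -7, 18, 23, 0], [0, 0, 0, -7, 18, 23, 0]]}}

```text
clock: 22.28
eef_pos: [0.5458, -0.3022, 0.2275]
eef_rot: [0.989, 0.145, -0.001, -0.001]
wrist_force: [-0.6, -0.4, 0.7]
grip_width: 0.0859
grip_force: 0.0
```

```bash
python3 d.py .5465,-.306,.152;  python3 - <<'E'
from h import *
c=viewer.camera("side")["frame"][:,:,::-1].copy();t=viewer.camera("top")["frame"][:,:,::-1].copy()
f=lambda i,x,y:cv2.resize(i[y:y+50,x:x+66],None,fx=6,fy=6,interpolation=cv2.INTER_CUBIC)
cv2.imwrite("pics/c.png",np.vstack([np.hstack([f(t,293,158),f(t,175,185)]),np.hstack([f(c,286,170),f(c,350,60)])]))
E
```

```text
t 22.27 tcp [ 0.5458 -0.3022  0.2275] w 0.0859 f 0.0 j6 0.66
.5465,-.306,.152 tool mm [-0.2514  4.0649 75.4955]
tilt deg -0.14977403633528977 0.12476516126361768 yaw 16.64394954743259
```

View pics/c.png

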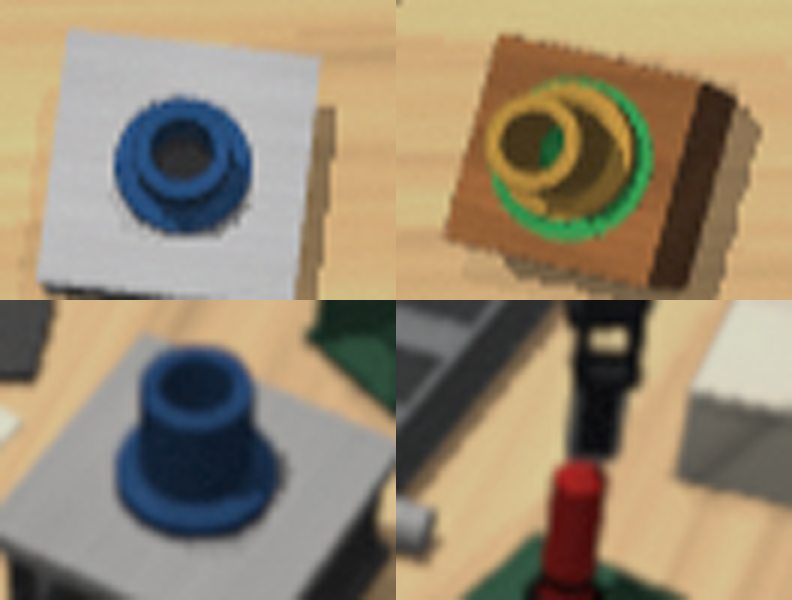

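Both bushes are well placed: blue is centred on the plate, and brass is within about 3 mm of the disc centre. Now for the probe.

>>> {"fn": "apply_moves", "kwargs": {"steps": [[0, 0, 0, 0, 3, 15, 0], [0, 0, 0, 0, 3, 40, 0], [0, 0, 0, 0, 3, 62, 0], [0, 0, 0, 0, 3, 72, 0], [0, 0, 0, 0, 3, 72, 0]]}}

```text
clock: 23.0
eef_pos: [0.5468, -0.306, 0.1561]
eef_rot: [0.99, 0.144, -0.001, -0.001]
wrist_force: [0.0, 0.5, -0.4]
grip_width: 0.0854
grip_force: 0.0
```

```bash
python3 d.py .5465,-.306,.153
```

```text
t 23.0 tcp [ 0.5468 -0.306   0.1561] w 0.0854 f 0.0 j6 0.66
.5465,-.306,.153 tool mm [-0.296  -0.0559  3.079 ]
tilt deg -0.10082265187359682 0.07109720564962711 yaw 16.60552388354445
```

>>> {"fn": "apply_moves", "kwargs": {"steps": [[0, 0, 0, 0, 0, 2, 0.3], [0, 0, 0, 0, 0, 2, 0.5], [0, 0, 0, 0, 0, 2, 0.65], [0, 0, 0, 0, 0, 2, 1], [0, 0, 0, 0, 0, 2, 1]]}}

```text
clock: 23.62
eef_pos: [0.5477, -0.3063, 0.1561]
eef_rot: [0.99, 0.144, 0.0, 0.0]
wrist_force: [-1.0, 1.2, 3.7]
grip_width: 0.0232
grip_force: 58.7
```

>>> {"fn": "apply_moves", "kwargs": {"steps": [[0, 0, 0, 0, 0, 2, 1], [0, 0, 0, 0, 0, 2, 1]]}}

```text
clock: 23.88
eef_pos: [0.5477, -0.3064, 0.1561]
eef_rot: [0.99, 0.144, 0.0, 0.0]
wrist_force: [-3.8, 3.3, 10.6]
grip_width: 0.0227
grip_force: 59.7
```

```bash
python3 d.py
```

```text
t 23.88 tcp [ 0.5477 -0.3064  0.1561] w 0.0227 f 59.7 j6 0.66
tilt deg 0.026541896445574382 -0.006107388053113383 yaw 16.609927631638886
```

>>> {"fn": "apply_moves", "kwargs": {"steps": [[0, 0, 0, 0, 0, -10, 1], [0, 0, 0, 0, 0, -30, 1], [0, 0, 0, 0, 0, -55, 1], [0, 0, 0, 0, 0, -80, 1], [0, 0, 0, 0, 0, -105, 1]]}}

```text
clock: 24.5
eef_pos: [0.5474, -0.3065, 0.2597]
eef_rot: [0.99, 0.144, 0.0, 0.0]
wrist_force: [0.4, -0.8, -2.1]
grip_width: 0.0231
grip_force: 58.8
```

>>> {"fn": "apply_moves", "kwargs": {"steps": [[0, 0, 0, 0, 0, -20, 1], [0, 0, 0, 0, 0, -35, 1], [0, 0, 0, 0, 0, -42, 1], [0, 0, 0, 0, 0, -42, 1], [0, 0, 0, 0, 0, -42, 1]]}}

```text
clock: 25.12
eef_pos: [0.5469, -0.306, 0.299]
eef_rot: [0.99, 0.144, -0.001, -0.001]
wrist_force: [-0.2, 0.6, -1.7]
grip_width: 0.0228
grip_force: 58.8
```

```bash
python3 d.py .595,-.014,.3
```

```text
t 25.12 tcp [ 0.5469 -0.306   0.299 ] w 0.0228 f 58.8 j6 0.66
.595,-.014,.3 tool mm [ 129.5223 -266.109    -0.7266]
tilt deg -0.10278814628180746 0.075485568218245 yaw 16.60317126313569
```

>>> {"fn": "apply_moves", "kwargs": {"steps": [[0, 0, 0, 8, -16, 0, 1], [0, 0, 0, 24, -50, 0, 1], [0, 0, 0, 42, -86, 0, 1], [0, 0, 0, 60, -122, 0, 1], [0, 0, 0, 77, -158, 0, 1]]}}

```text
clock: 25.75
eef_pos: [0.5758, -0.1303, 0.2997]
eef_rot: [0.989, 0.145, -0.0, -0.001]
wrist_force: [-0.0, -0.2, -1.6]
grip_width: 0.0228
grip_force: 58.9
```

>>> {"fn": "apply_moves", "kwargs": {"steps": [[0, 0, 0, 17, -36, 0, 1], [0, 0, 0, 33, -68, 0, 1], [0, 0, 0, 45, -93, 0, 1], [0, 0, 0, 52, -107, 0, 1], [0, 0, 0, 52, -108, 0, 1]]}}

```text
clock: 26.38
eef_pos: [0.5948, -0.0134, 0.2999]
eef_rot: [0.989, 0.145, -0.0, 0.0]
wrist_force: [-0.1, -0.5, -1.4]
grip_width: 0.0225
grip_force: 58.9
```

>>> {"fn": "apply_moves", "kwargs": {"steps": [[0, 0, 0, 0, 0, 0, 1], [0, 0, 0, 0, 0, 0, 1], [0, 0, 0, 0, 0, 0, 1]]}}

```text
clock: 26.75
eef_pos: [0.595, -0.0155, 0.3003]
eef_rot: [0.99, 0.144, 0.0, 0.0]
wrist_force: [-0.5, -0.3, -1.8]
grip_width: 0.0226
grip_force: 58.9
```

```bash
python3 d.py .595,-.014,.171;  python3 - <<'E'
from h import *
c=viewer.camera("side")["frame"][:,:,::-1].copy();t=viewer.camera("top")["frame"][:,:,::-1].copy()
f=lambda i,x,y:cv2.resize(i[y:y+100,x:x+66],None,fx=6,fy=6,interpolation=cv2.INTER_CUBIC)
cv2.imwrite("pics/e.png",np.hstack([f(t,293,118),f(c,286,110)]))
cv2.imwrite("pics/ct.png",t);cv2.imwrite("pics/cs.png",c)
E
```

```text
t 26.75 tcp [ 0.595  -0.0155  0.3003] w 0.0226 f 58.9 j6 1.14
.595,-.014,.171 tool mm [  0.4409  -1.4447 129.3417]
tilt deg 0.0015876279535584868 -0.008807634810490189 yaw 16.52781592255455
```

View pics/e.png

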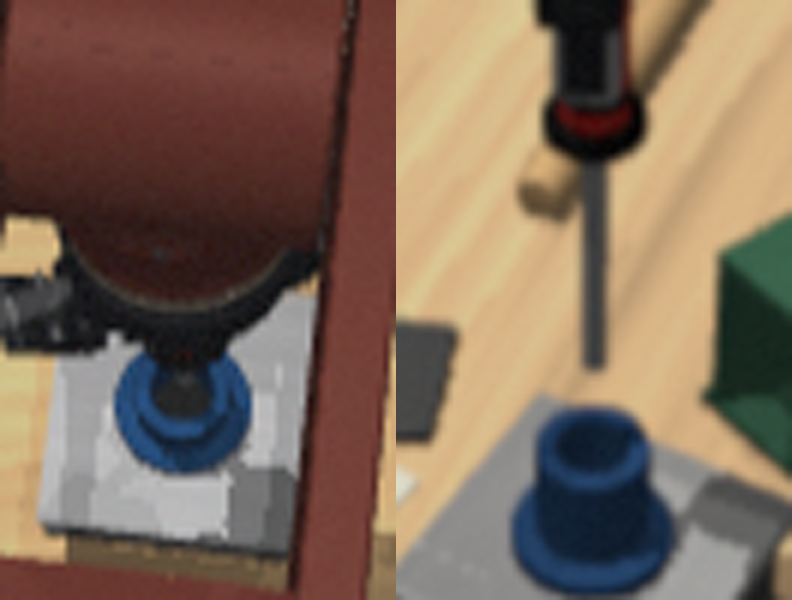

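Run:
```python
from h import *
import pickle
T,S=pickle.load(open("cams.pkl","rb"));np.set_printoptions(precision=4,suppress=True)
print(onz(S,318.8,170.8,.1643),onz(S,318.3,184.1,.125),onz(T,322.9,182.6,.125))
b=np.array([.5933,-.0145,0])
for z in (.1643,.27):print(proj(S,b+[0,0,z]))
```

```text
[ 0.5924 -0.0168  0.1643] [ 0.5923 -0.0138  0.125 ] [ 0.5936 -0.0145  0.125 ]
[318.0299 171.3935]
[318.1366 133.8546]
```

Tip is about 2 mm short in y compared with the bore, and the rod is vertical. I'll correct that and lower.

>>> {"fn": "apply_moves", "kwargs": {"steps": [[0, 0, 0, 0.5, -2, 0, 1], [0, 0, 0, 0.5, -2, 5, 1], [0, 0, 0, 0.5, -2, 13, 1], [0, 0, 0, 0.5, -2, 23, 1], [0, 0, 0, 0.5, -2, 30, 1]]}}

```text
clock: 27.48
eef_pos: [0.5944, -0.0124, 0.2688]
eef_rot: [0.99, 0.144, -0.001, -0.0]
wrist_force: [0.9, -0.9, -1.9]
grip_width: 0.0227
grip_force: 58.9
```

```bash
python3 d.py .595,-.0135,.171
```

```text
t 27.48 tcp [ 0.5944 -0.0124  0.2688] w 0.0227 f 58.9 j6 1.14
.595,-.0135,.171 tool mm [ 0.4632  1.2652 97.8231]
tilt deg -0.10103326094047001 0.013112043723135089 yaw 16.608298782212792
```

>>> {"fn": "apply_moves", "kwargs": {"steps": [[0, 0, 0, 0, 0.5, 8, 1], [0, 0, 0, 0, 0.5, 20, 1], [0, 0, 0, 0, 0.5, 33, 1], [0, 0, 0, 0, 0.5, 46, 1], [0, 0, 0, 0, 0.5, 55, 1]]}}

```text
clock: 28.1
eef_pos: [0.5946, -0.013, 0.2139]
eef_rot: [0.99, 0.144, -0.001, -0.0]
wrist_force: [-0.0, -0.4, -1.8]
grip_width: 0.0228
grip_force: 58.9
```

```bash
python3 d.py .595,-.0135,.171
```

```text
t 28.1 tcp [ 0.5946 -0.013   0.2139] w 0.0228 f 58.9 j6 1.14
.595,-.0135,.171 tool mm [ 0.323   0.6784 42.8793]
tilt deg -0.08160019085159254 0.011775600439236186 yaw 16.603202607681133
```

>>> {"fn": "apply_moves", "kwargs": {"steps": [[0, 0, 0, 0, 0.5, 10, 1], [0, 0, 0, 0, 0.5, 22, 1], [0, 0, 0, 0, 0.5, 34, 1], [0, 0, 0, 0, 0.5, 41, 1], [0, 0, 0, 0, 0.5, 43, 1]]}}

```text
clock: 28.72
eef_pos: [0.5948, -0.0134, 0.1715]
eef_rot: [0.99, 0.144, -0.001, -0.0]
wrist_force: [-0.2, 0.5, -2.7]
grip_width: 0.0227
grip_force: 58.9
```

>>> {"fn": "apply_moves", "kwargs": {"steps": [[0, 0, 0, 0, 0, 0, 1], [0, 0, 0, 0, 0, 0, 1], [0, 0, 0, 0, 0, 0, 1], [0, 0, 0, 0, 0, 0, 1]]}}

```text
clock: 29.22
eef_pos: [0.5953, -0.0135, 0.1726]
eef_rot: [0.99, 0.144, 0.0, 0.0]
wrist_force: [-0.1, 0.1, -1.2]
grip_width: 0.0227
grip_force: 58.9
```

```bash
python3 d.py .595,-.0135,.171;  python3 - <<'E'
from h import *
c=viewer.camera("side")["frame"][:,:,::-1].copy();t=viewer.camera("top")["frame"][:,:,::-1].copy()
f=lambda i,x,y:cv2.resize(i[y:y+75,x:x+50],None,fx=8,fy=8,interpolation=cv2.INTER_CUBIC)
cv2.imwrite("pics/f.png",np.hstack([f(t,300,150),f(c,293,145)]))
E
```

```text
t 29.23 tcp [ 0.5953 -0.0135  0.1726] w 0.0227 f 58.9 j6 1.14
.595,-.0135,.171 tool mm [-0.3304 -0.1146  1.5972]
tilt deg 0.02781204866562438 -0.003102191930784534 yaw 16.602442480395744
```

View pics/f.png

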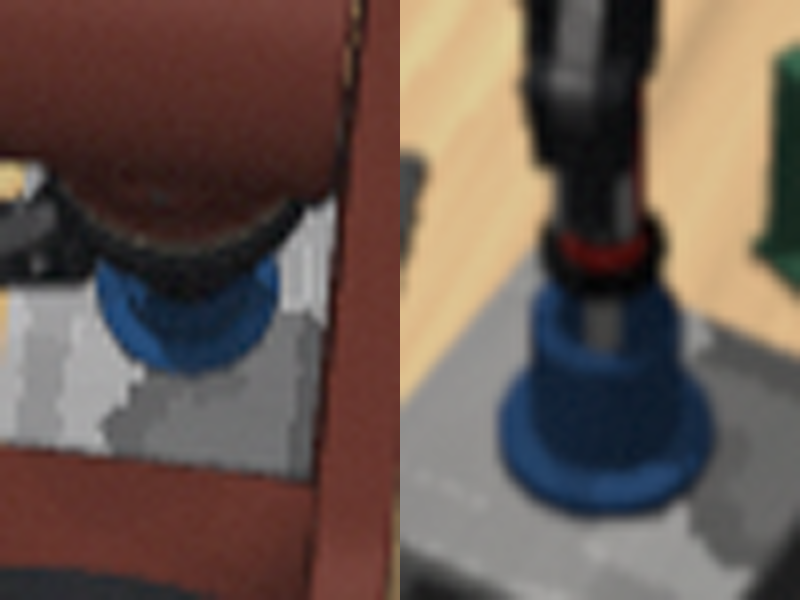

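The rod sits about 1 mm from the bore axis and is vertical, with the tip near z = 0.036. Handing in.

```bash
python3 -c "
from rig import manip
print(manip.close_job())"
```

```text
the job is handed in; nothing more can be done
None
```

The job is handed in: by my measurements the blue bush is about 1.5 mm off the stand hole's centre and the brass about 3 mm off the block disc's. The probe is held upright about 1–2 mm off the bore axis, with its tip about 34 mm below the plate's upper face; no verdict was returned.

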